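# Roll a can up its pantry rack lane until the spring tongue catches it

## Robot

A 6-joint arm with a two-finger parallel gripper is mounted at the origin on a cart in front of the work surface, level with it; the furniture and walls round the work are solid. World frame = base frame: x ahead of the robot, y to its left, z up, the work surface at z = 0. Lengths are in mm, angles in rad, forces in N, time in s.
With the tool pointing down it reaches from about 275 to 775 mm from the base axis. Payload 14.6 kg.
Tool frame: the origin (TCP) lies midway between the tips of the shut fingers; the grasp point (between the pads) lies 19 mm behind it (env.hold_point_z is the z of the grasp point in the tool frame, in mm); z points along the fingers, y is the line along which they close (so a half turn about z gives the same grasp; the last joint's range is limited). The gripper opens to 85 mm and grips with 20 to 120 N. Pads are 22 mm wide; open, the fingers measure 114 mm over their backs; the gripper's body (76 mm by 85 mm) begins 54 mm behind the grasp point. The pads swing forward as they close: fully open they stand 13 mm farther back than shut.
Start: joints at [1.153, 0.263, -0.048, 1.259, 0, 1.415], TCP at [136.392, 506.977, 231.278] pointing down, gripper open.
Joint ranges: [-2.65, 2.65], [-0.89, 1.7], [-1.18, 1.37], [-2.13, 2.11], [-1.35, 1.29], [-3.14, 3.14]. Speed limits (rad/s): [1.89, 1.89, 2.57, 2.79, 3.14, 3.14].

## Interface

Orientations are given as a rotation vector (axis times angle).
In Python, from station import state, cams, job, models, env gives the robot as it stands.
- The arm moves only by the shell command python3 -m inch 'ROWS'. ROWS is JSON, a list that holds one entry, the list of rows, each a list of 7 numbers: the shift along the world's x, y, z each as a share of 0.3 m, from -1 to 1, then the turn, a rotation vector about the world's x, y, z each as a share of pi rad, from -1 to 1, then the opening, from -1 (shut) to 1 (fully open), so that 0 is half open. In form: [[[dx, dy, dz, rx, ry, rz, grip], ...]]. A call has 1 to 8 rows; each row shifts and turns the commanded pose from where the row before left it; what a row does not reach is not made up. A row lasts 1/10 s, in which the tool goes at most 50 mm and 8.59 degrees, less where a joint would pass 70% of its speed; a pose out of reach is approached as far as the arm can. A call with a number of a shift or a turn outside -1 to 1 is refused whole. A call with a gripper value outside its range is refused whole. The fingers move at their own pace and stop on an object; the grip force is fixed at half the most. Time passes only in rows, so rows that do not move let the fingers close. It gives the time, the measured TCP pose, the force, the opening and the grip force at its end, in the units of the state.
- state(): the state, without advancing time (a new reading comes with each control period).
- cams.camera(name): name is "side" or "top" or "wrist"; returns the picture (480x640x3 uint8, red, green, blue); there is no depth.
- cams.get_calibration(name): a dict with "fov_y" (degrees; the focal length in pixels is half the picture's height over the tangent of half this angle, whatever the lens; pixels are square), "cx", "cy" (the principal point, pixels), "R" (3x3) and "t" (3): a world point X has camera coordinates R X + t. Camera axes: x right, y down, z forward; pixel columns grow to the right and rows downward; lengths in mm; the calibration is good to about 2 mm. A picture is of the moment at which its call begins: read the wrist's pose just before it. get_calibration takes no time and is no camera call; for the wrist camera it gives the pose at the moment of the call.
- job.job_done(): hands the job in; it is judged then, once.
Trained networks look in the newest picture that a camera, given by its name, has taken for a name from the list of things; names that differ only in an ending like _2 or _b are one class to them, and where a whole thing is asked for, a point or a joint stands for the part that bears it (a point fixed in the world has none). Each returns a list of dicts, best first, with "confidence" (0 to 1); they miss things now and then, are a little off and sometimes report something else, mostly with a low value. They report only what shows in the picture. A call takes as long as a camera call. They do not tell look-alikes from the thing itself.
- models.look_for(target, camera): "bbox" ([centre column, centre row, width, height] as shares, 0 to 1, of the picture: columns of its width, rows of its height, round what is visible of it).
- models.masks_of(target, camera): "mask" (480x640 bool, what is visible of it) and "bbox" ([centre column, centre row, width, height] as shares, 0 to 1, of the picture: columns of its width, rows of its height, round what is visible of it).
The state is a dict: "clock": time; "joint_pos": joint angles; "dq": joint speeds; "joint_torque": joint torques, N m; "position": TCP position; "tcp_rot": TCP orientation; "force": force on the tool from outside, world axes, zero at the start; "wrist_torque": the same for the moment, N m; "gripper_width": opening from 0.0 (shut) to 1.0 (fully open); "finger_force": force on a finger pad.
Only numpy, scipy, OpenCV 4.12 (cv2) and the standard library are available. Lean on these libraries where they do the work, as an engineer would, in place of code of your own. Each camera call takes 0.05 s, during which the arm holds its last target. There are 200 camera calls.

## Task

Restock the can rack: with the fingertips, push the red-labelled can lying at the foot of the empty lane up the sloping ramp and over the spring tongue until it meets the rubber stop at the end, so that the tongue springs up behind it and it cannot roll back; then let go and come clear. Only push it: do not pinch or lift the can, and leave the green-labelled can and the tins and jar around the rack where they are.

Things in the scene. Friction and masses are not known exactly. Their poses are not given: they have to be found in the camera images.
- red_can: a steel food can lying on its side across its lane, 83 mm diameter, 114 mm long, about 0.5 kg (varies), red label with cream bands; slippery, too wide for most grippers. Origin at its centre, its y axis is the can's axis (across the lane), x and z turn with it as it rolls. At the start it lies in the level tray of lane_free, centre at lane x -0.050 to -0.020, z 0.0445
- green_can: a steel food can lying on its side across its lane, 83 mm diameter, 114 mm long, about 0.5 kg (varies), green label with cream bands; slippery, too wide for most grippers. Origin at its centre, its y axis is the can's axis (across the lane), x and z turn with it as it rolls. Already stored at the top of lane_full, leaning on that lane's raised tongue
- lane_free: the empty lane: a fixed grey sheet-metal chute, 124 mm wide inside, on a 12 mm wooden base. Origin: centre line, at the ramp's foot, on the base's top; x uphill (level), y across, z up. Level tray x -0.095 to 0, floor z 0.003; then a 9 degree ramp (floor z = 0.003 + 0.158 x) to the stop at x 0.176. Side walls 20 mm above the floor, end plate to z 0.084
- lip (a point): middle of the top edge of the lip at the open front of lane_free's tray (lane x -0.0955, z 0.0115)
- home (a point): where the red can's centre lies when it touches the stop (lane x 0.134, z 0.066). When it leans back on the raised tongue its centre is 4 mm nearer the lip
- lane_full: the identical lane fixed beside it, same axes, centre lines 133 mm apart, holding the green-labelled can; which lane is left and which right varies
- stop: black rubber buffer strip, 90 mm wide, 22 mm tall, on the end plate of lane_free: the end stop. Origin at the middle of its lower edge (lane x 0.177, z 0.055); its face towards the can is at lane x 0.176
- tongue (a joint): steel spring tongue in lane_free's floor, hinged at lane x 0.079, 25 mm wide, 29 mm long, leaning uphill. 0: standing (tip 20 mm above the ramp); 0.75 rad: pressed flat. A can pushed uphill presses it down (about 2 N); it springs up behind the can, and blocks the way back, only when the can is within 4 mm of the stop. A finger on it also holds it down
- tongue_tip (a point): middle of the free end of that tongue (4 mm thick, rounded); standing, it is at lane x 0.097, z 0.037
- spice_jar: round spice jar with a red cap, 45 mm diameter, 106 mm tall, standing beside the rack; origin at the centre of its underside
- red_tea_tin: round red tea tin, 58 mm diameter, 72 mm tall, standing beside the rack; origin at the centre of its underside
- green_tea_tin: round dark-green tea tin, 72 mm diameter, 105 mm tall, standing beside the rack; origin at the centre of its underside
Things that resemble listed ones, but are neither listed nor needed, are in the scene too. What is shaped like the red_can but orange or purple is not meant.

How it is judged:
By the outcome, as a careful person would: the job done as asked, in the order asked, and still so for the second after the job is handed in, with the robot touching nothing.
It also fails if it takes over 38 s, if anything falls off the work surface, if the arm or the gripper's body presses on something with over 40 N, if the wrist force passes 120 N, or if a joint passes its speed limit or range.

## Working session

There is one attempt and no reset: what is moved stays moved. The work goes in short steps, Python scripts to look and compute and a shell command to move; the robot and the scene stay as the last step left them, time stands still between calls to the robot, and variables do not carry over. Pictures are saved under pics/ and viewed, at most 10 in all, crops included, and the job is handed in when it is done.

```bash
mkdir -p pics; python3 - <<'E'
from station import state,cams,models,env
import cv2,numpy as np
s=state();print(s['clock'],s['position'],s['tcp_rot'],s['gripper_width'],env.hold_point_z)
ims=[]
for c in ['top','side']:
    im=cams.camera(c);cv2.imwrite(f'pics/{c}0.png',im[:,:,::-1])
    k=cams.get_calibration(c);print(c,k)
    for t in ['red_can','green_can','lane_free','stop','tongue','lane_full']+(['spice_jar','red_tea_tin','green_tea_tin'] if c=='top' else []):
        print(t,[(np.round(np.array(d['bbox'])*[640,480,640,480]).tolist(),round(d['confidence'],2)) for d in models.look_for(t,c)][:4])
E
```

```text
0.0 [136.26429237 506.70031003 230.8045046 ] [-4.11605150e-01 -3.11416894e+00  1.66944481e-03] 1.000948191067679 -18.700000000000003
top {'fov_y': 48.79639193558147, 'cx': 323.9208474727136, 'cy': 244.33763100807803, 'R': array([[ 0.16934448, -0.98554677,  0.00447386],
       [-0.9626868 , -0.16638533, -0.21342456],
       [ 0.21108427,  0.03183535, -0.9769493 ]]), 't': array([-107.65225735,  553.70990963, 1044.47553005])}
red_can [([303.0, 314.0, 57.0, 68.0], 0.85), ([491.0, 332.0, 47.0, 61.0], 0.72), ([417.0, 287.0, 68.0, 70.0], 0.6), ([204.0, 287.0, 17.0, 29.0], 0.48)]
green_can [([251.0, 226.0, 53.0, 66.0], 0.6), ([205.0, 281.0, 17.0, 40.0], 0.54), ([269.0, 304.0, 148.0, 99.0], 0.29)]
lane_free [([268.0, 301.0, 150.0, 99.0], 0.8)]
stop [([207.0, 283.0, 19.0, 41.0], 0.49)]
tongue [([253.0, 297.0, 11.0, 11.0], 0.47)]
lane_full [([289.0, 242.0, 144.0, 100.0], 0.6)]
spice_jar [([356.0, 180.0, 23.0, 36.0], 0.66)]
red_tea_tin []
green_tea_tin [([302.0, 177.0, 35.0, 43.0], 0.87), ([207.0, 282.0, 17.0, 43.0], 0.55)]
side {'fov_y': 54.21090471245937, 'cx': 320.64380275490754, 'cy': 235.49785798988842, 'R': array([[-0.99860884, -0.04887849,  0.01978074],
       [-0.04236313,  0.52032964, -0.85291408],
       [ 0.03139665, -0.85256551, -0.52167643]]), 't': array([ 545.10739563,  120.48364634, 1016.71726653])}
red_can [([367.0, 191.0, 44.0, 31.0], 0.96), ([336.0, 217.0, 58.0, 45.0], 0.93), ([381.0, 264.0, 57.0, 37.0], 0.92)]
green_can [([302.0, 287.0, 76.0, 41.0], 0.86)]
lane_free [([373.0, 305.0, 69.0, 93.0], 0.56)]
stop []
tongue [([377.0, 307.0, 14.0, 9.0], 0.43)]
lane_full [([308.0, 295.0, 87.0, 93.0], 0.97)]
```

View pics/top0.png

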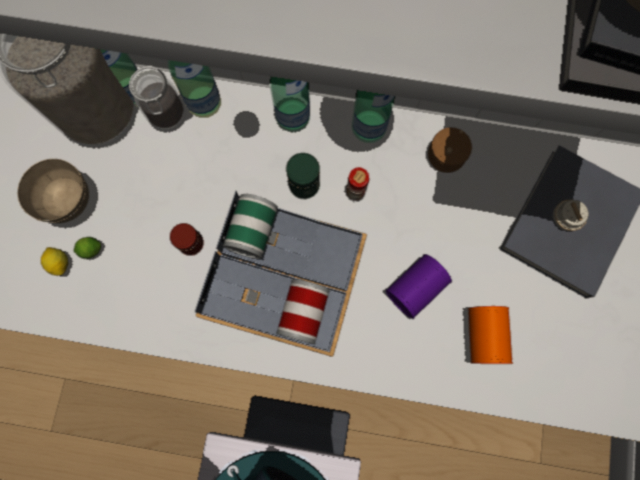

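View pics/side0.png

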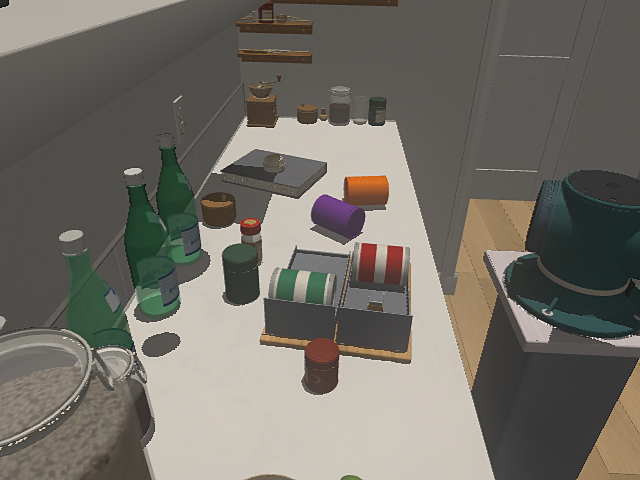

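Candidates for red_can, as top-camera and side-camera pixels:
- Red with cream bands: top (303,314), side (381,264). It lies in the empty lane, so it fits.
- Purple: top (417,287). Wrong colour and on the table.
- Orange: top (491,332). Wrong colour and on the table.

I'll confirm with an enlarged crop.

```bash
python3 - <<'E'
import cv2
a=cv2.imread('pics/top0.png')[180:370,180:380]
cv2.imwrite('pics/crop1.png',cv2.resize(a,None,fx=3.1,fy=3.1,interpolation=cv2.INTER_CUBIC))
a=cv2.imread('pics/side0.png')[230:370,250:425]
cv2.imwrite('pics/crop2.png',cv2.resize(a,None,fx=4,fy=4,interpolation=cv2.INTER_CUBIC))
E
```

```text
(no output)
```

View pics/crop1.png

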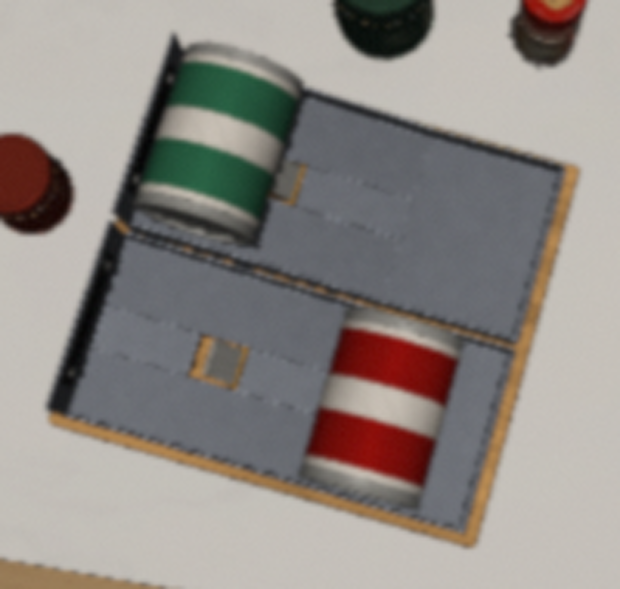

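View pics/crop2.png

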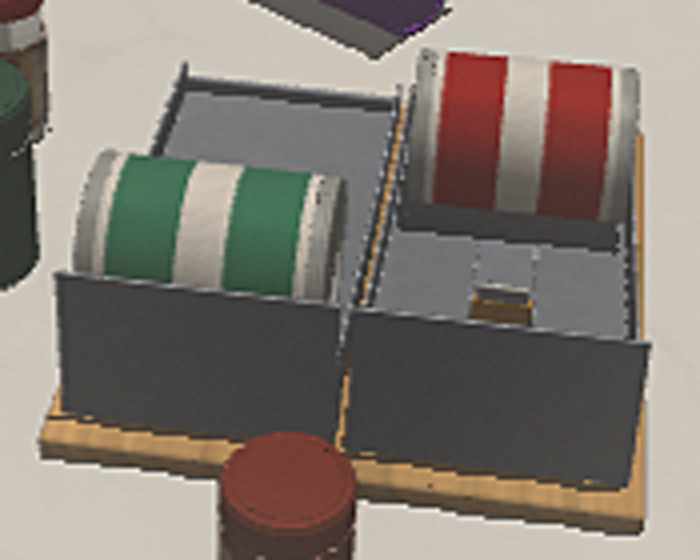

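```bash
cat > h.py <<'E'
import numpy as np
from scipy.optimize import least_squares
def proj(k,X):
    f=240/np.tan(np.radians(k['fov_y']/2));c=np.asarray(k['R'])@X+k['t']
    return np.array([k['cx'],k['cy']])+f*c[:2]/c[2]
def L2W(p,q): # lane mm -> world mm
    c,s=np.cos(p[2]),np.sin(p[2]);return np.array([p[0]+c*q[0]-s*q[1],p[1]+s*q[0]+c*q[1],q[2]+12])
E
python3 - <<'E'
from station import cams
from h import *
K={c:cams.get_calibration(c) for c in('top','side')}
P=[('side',(178,-63,84),(340,308)),('side',(178,63,84),(412,316.3)),('side',(178,-196,84),(264.3,298.8)),
('top',(-95.5,-62,11.5),(346.1,292)),('top',(-95.5,62,11.5),(331.6,351)),('top',(97,0,37),(247.7,296.8)),('top',(130,-133,65.5),(251,226)),
('top',None,(303,314)),('side',None,(381,264))]
def res(v):
    return np.concatenate([proj(K[c],L2W(v,(v[3],0,44.5) if q is None else q))-u for c,q,u in P])
r=least_squares(res,[400,100,1.4,-35],x_scale=[100,100,.1,10],loss='soft_l1')
print(r.x.round(3),'\n',res(r.x).reshape(-1,2).round(1))
v=r.x
for n,q in dict(can=(v[3],0,44.5),lip=(-95.5,0,11.5),home=(134,0,66),green=(130,-133,65.5)).items(): print(n,L2W(v,q).round(1),np.hypot(*L2W(v,q)[:2]).round())
np.save('lane.npy',v)
# can residual with side only / top only
E
```

```text
[423.578  28.844   1.465 -22.069] 
 [[-0.4 -2.8]
 [ 1.2 -2.5]
 [ 0.6 -2.3]
 [-1.1  1.2]
 [-2.5 -0.3]
 [-0.1 -1.7]
 [-1.   1.3]
 [-0.1 -3.4]
 [-1.3 -1.1]]
can [421.2   6.9  56.5] 421.0
lip [413.4 -66.1  23.5] 419.0
home [437.8 162.1  78. ] 467.0
green [569.6 144.   77.5] 588.0
```

The crops show the red-and-cream can in the empty front lane, near the lip at the right end, with that lane's tongue standing at top (248,297). The lane fit agrees to a few mm. I'll push with half-open fingers spread across the lane, so they straddle the tongue.

```bash
python3 -m inch '[[[0.066,-0.14,0,0,0,-0.032,0],[0.066,-0.14,0,0,0,-0.032,0],[0.066,-0.14,0,0,0,-0.032,0],[0.066,-0.14,0,0,0,-0.032,0],[0.066,-0.14,0,0,0,-0.032,0],[0.066,-0.14,0,0,0,-0.032,0],[0.066,-0.14,0,0,0,-0.032,0]]]'; python3 -m inch '[[[0.066,-0.14,0,0,0,-0.032,0],[0.066,-0.14,0,0,0,-0.032,0],[0.066,-0.14,0,0,0,-0.032,0],[0.066,-0.14,0,0,0,-0.032,0],[0.066,-0.14,0,0,0,-0.032,0],[0.066,-0.14,0,0,0,-0.032,0],[0.066,-0.14,0,0,0,-0.032,0],[0,0,0,0,0,0,0]]]'
```

```text
clock: 1.55
position: [275.0, 212.1, 231.5]
tcp_rot: [1.462, 2.78, 0.001]
force: [0.8, 0.7, -0.7]
gripper_width: 0.502
finger_force: 0.0
clock: 2.35
position: [413.9, -81.1, 230.9]
tcp_rot: [2.327, 2.11, -0.0]
force: [0.3, 0.3, 0.4]
gripper_width: 0.499
finger_force: 0.0
```

```bash
python3 - <<'E'
from station import cams,models,state
import cv2
from h import *
v=np.load('lane.npy')
k=cams.get_calibration('wrist');im=cams.camera('wrist')
b=[(np.array(d['bbox'])*[640,480,640,480],round(d['confidence'],2)) for d in models.look_for('red_can','wrist')][:2]
print(b)
im=im[:,:,::-1].copy()
for q in [(-95.5,-62,11.5),(-95.5,62,11.5),(v[3],0,44.5),(97,0,37),(176,0,55),(v[3],57,44.5),(v[3],-57,44.5),(178,-63,84),(178,63,84)]:
    u=proj(k,L2W(v,q));print(q,u.round(1));cv2.circle(im,tuple(int(a) for a in u.clip(-99,999)),3,(255,0,255),-1)
cv2.imwrite('pics/w1.png',im)
E
```

```text
[(array([450.368, 324.24 , 158.528, 112.704]), 0.71), (array([322.624,  84.096, 179.328, 117.216]), 0.65)]
(-95.5, -62, 11.5) [393.2 177.4]
(-95.5, 62, 11.5) [248.1 176.2]
(np.float64(-22.068875371655153), 0, 44.5) [321.1  84.8]
(97, 0, 37) [ 322.5 -111.5]
(176, 0, 55) [ 323.6 -305. ]
(np.float64(-22.068875371655153), 57, 44.5) [242.1  84.1]
(np.float64(-22.068875371655153), -57, 44.5) [400.1  85.5]
(178, -63, 84) [ 456.8 -364.8]
(178, 63, 84) [ 190.5 -367.9]
```

View pics/w1.png

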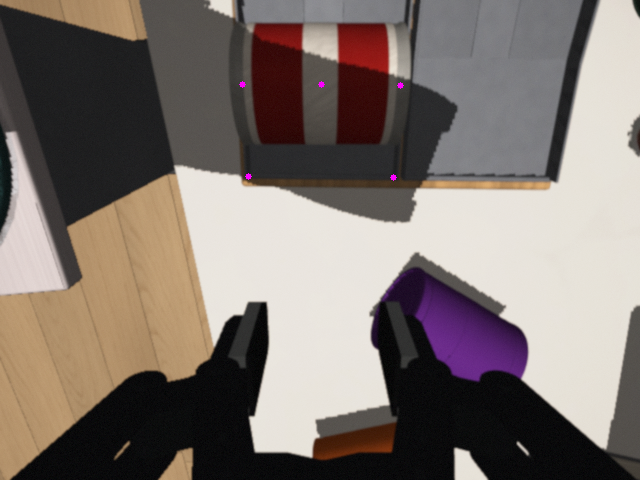

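The overlay matches the rack to about 2 px: lip at row 178, red can at (322,84). The purple can is well to the side, so I'll descend behind the can.

```bash
python3 -m inch '[[[-0.003,0,-0.155,0,0,0,0],[0,0,-0.155,0,0,0,0],[0,0,-0.155,0,0,0,0],[0,0,-0.155,0,0,0,0],[0,0,0,0,0,0,0]]]' && python3 -m inch '[[[0.002,0.02,0,0,0,0,0],[0.002,0.02,0,0,0,0,0],[0.002,0.02,0,0,0,0,0],[0.002,0.02,0,0,0,0,0],[0.002,0.02,0,0,0,0,0],[0,0,0,0,0,0,0]]]'
```

```text
clock: 2.95
position: [407.7, -74.7, 42.0]
tcp_rot: [-2.312, -2.118, 0.005]
force: [0.1, 0.4, -0.9]
gripper_width: 0.496
finger_force: 0.0
clock: 3.55
position: [414.2, -46.2, 45.6]
tcp_rot: [2.318, 2.12, 0.0]
force: [1.0, 0.7, 0.1]
gripper_width: 0.497
finger_force: 0.0
```

```bash
python3 -m inch '[[[0.002,0.02,0,0,0,0,0],[0.002,0.02,0,0,0,0,0],[0.002,0.02,0,0,0,0,0],[0.002,0.02,0,0,0,0,0],[0.002,0.02,0.003,0,0,0,0],[0.002,0.02,0.003,0,0,0,0],[0.002,0.02,0.003,0,0,0,0],[0.002,0.02,0.003,0,0,0,0]]]' && python3 -m inch '[[[0.002,0.02,0.003,0,0,0,0],[0.002,0.02,0.003,0,0,0,0],[0.002,0.02,0.003,0,0,0,0],[0.002,0.02,0.003,0,0,0,0],[0.002,0.02,0.003,0,0,0,0],[0,0,0,0,0,0,0]]]'
python3 - <<'E'
from station import cams,state
import cv2
cv2.imwrite('pics/s2.png',cv2.resize(cams.camera('side')[190:380,230:460,::-1],None,fx=3,fy=3,interpolation=cv2.INTER_CUBIC))
E
```

```text
clock: 4.35
position: [419.0, 1.6, 49.0]
tcp_rot: [2.319, 2.119, 0.0]
force: [-0.1, -2.1, 3.0]
gripper_width: 0.5
finger_force: 1.1
clock: 4.95
position: [421.9, 31.9, 53.4]
tcp_rot: [-2.318, -2.12, -0.001]
force: [-0.6, -3.8, -3.0]
gripper_width: 0.502
finger_force: 3.1
```

View pics/s2.png

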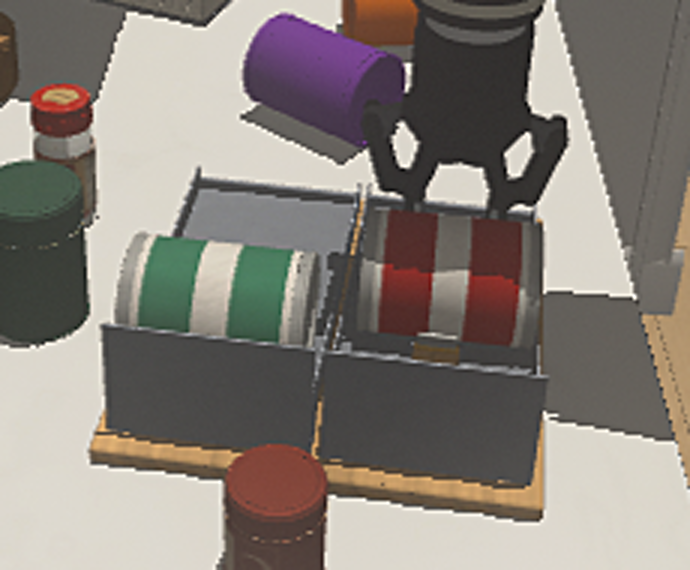

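The red can is part-way up the ramp, square to the lane, with both fingers behind it at about 4 N. The green can hasn't moved. I'll keep pushing.

```bash
python3 -m inch '[[[0.002,0.02,0.003,0,0,0,0],[0.002,0.02,0.003,0,0,0,0],[0.002,0.02,0.003,0,0,0,0],[0.002,0.02,0.003,0,0,0,0],[0.002,0.02,0.003,0,0,0,0],[0.002,0.02,0.003,0,0,0,0]]]' && python3 -m inch '[[[0.002,0.02,0.003,0,0,0,0],[0.002,0.02,0.003,0,0,0,0],[0.002,0.02,0.003,0,0,0,0],[0.002,0.02,0.003,0,0,0,0],[0.002,0.02,0.003,0,0,0,0],[0,0,0,0,0,0,0]]]'
```

```text
clock: 5.6
position: [425.5, 67.6, 58.8]
tcp_rot: [-2.319, -2.119, -0.0]
force: [-0.8, -2.3, 1.2]
gripper_width: 0.492
finger_force: 1.2
clock: 6.2
position: [428.5, 98.0, 63.3]
tcp_rot: [-2.318, -2.12, -0.001]
force: [0.6, -0.2, 1.2]
gripper_width: 0.499
finger_force: 0.0
```

```bash
python3 -m inch '[[[0.0015,0.013,0.002,0,0,0,0],[0.0015,0.013,0.002,0,0,0,0],[0,0,0,0,0,0,0]]]' && python3 -m inch '[[[0.001,0.007,0.001,0,0,0,0],[0.001,0.007,0.001,0,0,0,0],[0,0,0,0,0,0,0]]]'
python3 - <<'E'
from station import cams,state
import cv2
cv2.imwrite('pics/s3.png',cv2.resize(cams.camera('side')[230:380,250:430,::-1],None,fx=3.5,fy=3.5,interpolation=cv2.INTER_CUBIC))
E
```

```text
clock: 6.5
position: [429.4, 105.3, 64.5]
tcp_rot: [-2.318, -2.12, -0.0]
force: [0.0, -0.4, 0.1]
gripper_width: 0.498
finger_force: 0.0
clock: 6.8
position: [430.1, 109.2, 65.1]
tcp_rot: [2.319, 2.119, 0.0]
force: [0.9, -2.0, 0.2]
gripper_width: 0.497
finger_force: 0.7
```

View pics/s3.png

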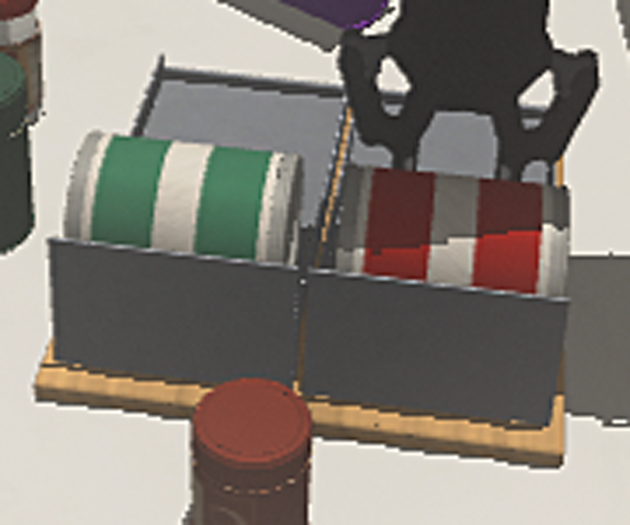

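The red can is now level with the stored green one. I'll push gently until the force rises, to be sure it meets the stop.

```bash
python3 -m inch '[[[0.001,0.007,0.001,0,0,0,0],[0,0.004,0,0,0,0,0],[0,0,0,0,0,0,0]]]'; python3 -m inch '[[[0,0.006,0,0,0,0,0],[0,0,0,0,0,0,0]]]'
```

```text
clock: 7.15
position: [429.8, 110.5, 65.3]
tcp_rot: [2.318, 2.115, -0.006]
force: [-2.6, -19.6, 4.1]
gripper_width: 0.502
finger_force: 9.8
clock: 7.35
position: [429.6, 110.8, 65.3]
tcp_rot: [2.318, 2.112, -0.011]
force: [-4.4, -33.3, 8.0]
gripper_width: 0.499
finger_force: 16.6
```

The force rises steeply with no further travel, so the can is against the stop. Now I'll back off down the lane, then rise clear.

```bash
python3 -m inch '[[[0,-0.01,0,0,0,0,0],[-0.001,-0.01,0,0,0,0,0],[-0.002,-0.02,0,0,0,0,0],[-0.004,-0.04,0,0,0,0,0],[-0.008,-0.08,0,0,0,0,0],[-0.01,-0.1,0.03,0,0,0,0],[-0.01,-0.1,0.1,0,0,0,0],[0,0,0,0,0,0,0]]]'; python3 -m inch '[[[0,-0.05,0.14,0,0,0,0],[0,-0.05,0.14,0,0,0,0],[0,-0.05,0.14,0,0,0,0],[0,0,0.05,0,0,0,0],[0,0,0,0,0,0,0],[0,0,0,0,0,0,0]]]'
python3 - <<'E'
from station import cams,models
import cv2
from h import *
v=np.load('lane.npy')
a=cams.camera('top');kt=cams.get_calibration('top')
for n in('red_can','green_can','spice_jar','green_tea_tin','tongue'):print(n,[(np.round(np.array(d['bbox'])*[640,480,640,480]).tolist(),round(d['confidence'],2)) for d in models.look_for(n,'top')][:3])
print('pred home',proj(kt,L2W(v,(134,0,66))),'lean',proj(kt,L2W(v,(130,0,65.4))))
b=cams.camera('side')
f=lambda i:cv2.resize(i[:,:,::-1],(395,395),interpolation=cv2.INTER_CUBIC)
cv2.imwrite('pics/end.png',np.hstack([f(a[170:370,180:380]),f(b[220:400,245:425])]))
E
```

```text
clock: 8.15
position: [420.9, 3.1, 106.8]
tcp_rot: [2.319, 2.114, 0.003]
force: [0.9, 0.5, -0.6]
gripper_width: 0.499
finger_force: 0.0
clock: 8.75
position: [419.5, -38.7, 244.5]
tcp_rot: [-2.318, -2.119, 0.0]
force: [0.2, -0.8, 0.3]
gripper_width: 0.498
finger_force: 0.0
red_can [([421.0, 288.0, 65.0, 69.0], 0.94), ([490.0, 334.0, 44.0, 59.0], 0.69), ([222.0, 287.0, 46.0, 67.0], 0.62)]
green_can [([247.0, 225.0, 52.0, 61.0], 0.64)]
spice_jar [([357.0, 184.0, 22.0, 33.0], 0.83)]
green_tea_tin [([303.0, 167.0, 36.0, 30.0], 0.77), ([357.0, 182.0, 23.0, 37.0], 0.66)]
tongue []
pred home [228.15351268 288.33938436] lean [230.09506714 288.91880689]
```

View pics/end.png

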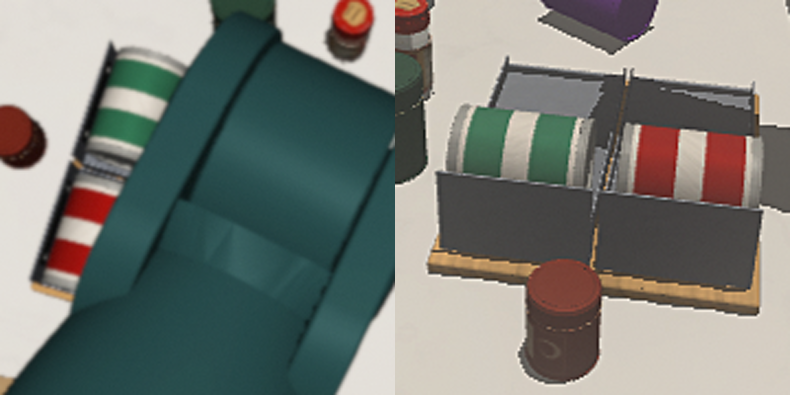

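With nothing touching it, the red can has stayed at the top of its lane for over a second, matching the green can. The green can and the tins and jar look unmoved, so I'm handing in.

```bash
python3 -c "from station import job;print(job.job_done())"
```

```text
the job is handed in; nothing more can be done
None
```

The red can was pushed up against the rubber stop and stayed at the top of its lane after I let go, so the tongue is holding it (the tongue itself was hidden from view); the arm is clear, about 9 s were used, and the job is handed in.

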